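Set a small engine to full choke and prime it

ROBOT

A 6-joint arm with a two-finger parallel gripper is mounted at the origin on the work surface. World frame = base frame: x ahead of the robot, y to its left, z up, the work surface at z = 0. Lengths are in m, angles in rad, forces in N, time in s.
With the tool pointing down it reaches from about 0.225 to 0.725 m from the base axis. Payload 3.1 kg.
Tool frame: the origin (TCP) lies midway between the tips of the shut fingers; the grasp point (between the pads) lies 19 mm behind it; z points along the fingers, y is the line along which they close (so a half turn about z gives the same grasp; the last joint's range is limited). The gripper opens to 85 mm and grips with 20 to 120 N. Pads are 22 mm wide; open, the fingers measure 114 mm over their backs; the gripper's body (76 mm by 85 mm) begins 54 mm behind the grasp point. The pads swing forward as they close: fully open they stand 13 mm farther back than shut.
Start: joints at [1.111, 0.048, 0.099, 1.622, 0, 1.443], TCP at [0.171, 0.496, 0.231] pointing down, gripper open.
Joint ranges: [-2.91, 2.91], [-0.99, 1.94], [-1.21, 1.42], [-2.12, 2.29], [-1.49, 1.47], [-3.14, 3.14]. Speed limits (rad/s): [2.79, 2.79, 3.14, 3.14, 3.14, 3.14].

INTERFACE

Orientations are given as a rotation vector (axis times angle).
In Python, from plant import r gives the robot as it stands. The module is installed in compiled form; this text tells all that it offers.
- The arm moves only by the shell command python3 -m jog 'ROWS' [OPENING] [FORCE]. ROWS is text: rows parted by semicolons, each of 4 numbers parted by spaces: the shift along the tool's x, y, z in mm, then the turn about the tool's z in rad. A call has 1 to 10 rows; each row is the pose to reach, as a shift and turn from the pose commanded when the call began, along the tool's axes at that moment; what a row does not reach only later rows make up. A row lasts 1/8 s, in which the tool goes at most 62.5 mm and 10.7 degrees, less where a joint would pass 70% of its speed; a pose out of reach is approached as far as the arm can. A call with a gripper value outside its range is refused whole. OPENING is the opening, from -1 (shut) to 1 (fully open), so that 0 is half open, set as the call begins (- or left out, the last holds). The fingers move at their own pace and stop on an object; FORCE is the grip in N (left out, the last holds). Time passes only in rows, so rows that repeat a pose let the fingers close. It gives the time, the measured TCP pose, the force, the opening and the grip force at its end, in the units of the state.
- r.observe(): the state, without advancing time (a new reading comes with each control period).
- r.capture(name): name is "scene" or "top"; returns the picture (480x640x3 uint8, red, green, blue); there is no depth.
- r.camera_model(name): a dict with "fov_y" (degrees; the focal length in pixels is half the picture's height over the tangent of half this angle, whatever the lens; pixels are square), "cx", "cy" (the principal point, pixels), "k1" (the pictures are not rectified: a ray, as slopes to the right and down, at radius r is drawn at 1 + k1 r^2 times it, then the intrinsics apply), "extrinsics" (4x4, takes a point from world to camera coordinates). Camera axes: x right, y down, z forward; pixel columns grow to the right and rows downward; lengths in m; the calibration is good to about 2 mm. A picture is of the moment at which its call begins. camera_model takes no time and is no camera call.
- r.close_job(): hands the job in; it is judged then, once.
The state is a dict: "time": time; "joint_positions": joint angles; "joint_velocities": joint speeds; "effort": joint torques, N m; "tcp_pos": TCP position; "orientation": TCP orientation; "force": force on the tool from outside, world axes, zero at the start; "moment": the same for the moment, N m; "finger_gap": finger opening in m; "gripper_force": force on a finger pad.
Only numpy, scipy, OpenCV 4.12 (cv2) and the standard library are available. Lean on these libraries where they do the work, as an engineer would, in place of code of your own. Each camera call takes 0.05 s, during which the arm holds its last target. There are 200 camera calls.

TASK

Get the small engine ready for a cold start: with the fingertips, push the choke lever (the flat paddle, not the ball-topped throttle lever beside it) out of its run notch, on past the half-choke notch, right home to full choke at the far end of its slot, and then press the round primer button all the way down and let it come back up. Only push and press: do not pinch or force the choke lever, leave the throttle where it is set, and do not pick up or shift any of the things on and around the engine.

Things in the scene. Friction and masses are not known exactly. Their poses are not given: they have to be found in the camera images.
- engine: small engine fixed on the bench: steel mounting plate 260 x 460 mm, and a flat grey cowl 250 (x) x 290 (y) mm whose top is 150 mm above the origin. The origin is at bench height under the cowl's centre; engine x points across the engine, from the control levers towards the primer (away from the robot, turned by up to 0.5 rad), y to its left, z up. A fuel tank (top 200 mm, cap 217 mm above the bench) stands at y = 152 to 248 mm. All directions below are the engine's.
- choke_paddle (a point): centre of the choke lever's black paddle, a flat upright tab 9 mm thick along x, 28 mm wide along y and 28 mm tall, on a thin steel stem that comes out of a slotted aluminium plate with three cross notches (plate 125 x 42 mm, 12 mm thick, on the cowl). The centre is 42 mm above the cowl and 30 mm above the plate's top. It slides along +x with the joint. The choke plate is centred at x = -30 mm and either y = -52 or y = +52 mm; the throttle plate takes the other side.
- choke (a joint): slide of the choke lever along the engine's +x in m: 0 run notch (the start), 0.028 half-choke notch, 0.056 full-choke notch, hard end stop at 0.058. It snaps into the nearest notch and rests there; leaving either notch takes about 7 N. Plain push on the paddle's -x face moves it.
- throttle_ball (a point): centre of the throttle lever's black ball, 24 mm across, 44 mm above the cowl on a like stem and plate but with a plain slot without notches, 104 mm beside the choke. Not to be moved.
- throttle (a joint): slide of the throttle lever along the engine's +x in m, 0 to 0.058, starts anywhere in 0.005 to 0.05 and stays where it is left
- primer_top (a point): centre of the top of the round black rubber primer button, 32 mm across, in a grey housing on the cowl at x = 65 mm, y = 0; the top is 24 mm above the cowl. It faces up and is pressed straight down.
- primer (a joint): travel of the primer button in m: 0 up, 0.008 fully down (about 6 N); it springs back
- cap: loose grey screw cap, a disc 38 mm across and 14 mm high, lying on the cowl between the two control plates; origin under its centre
- socket: loose steel socket, a cylinder 26 mm across and 50 mm high, standing on the cowl on the -y side of the primer; origin under its centre
- plugbox: loose cardboard spark plug box 28 x 70 x 28 mm, on the cowl on the +y side of the primer; origin under its centre
- wrench: loose steel wrench lying on the bench along the near side of the engine; origin at its middle, on the bench
- screwdriver: loose screwdriver lying on the bench at the engine's -y side; origin at its middle, on the bench
- spray: loose spray can, 64 mm across and 190 mm high, standing on the bench at the engine's +y side beyond the fuel tank; origin under its centre
- jar: loose screw jar, 68 mm across and 85 mm high, standing on the bench at the engine's -y side; origin under its centre

How it is judged:
On the way, in this order (a step that is already met when the one before it is completed fails the run):
1. the choke lever stands at full choke (past 51 mm) (value of joint choke above 0.051 m), for 0.2 s.
2. the primer is pressed down (past 6 mm of 8) with the choke still full (value of joint primer above 0.006 m and value of joint choke above 0.051 m), for 0.05 s.
At the end, for the whole second after the job is handed in: the choke lever rests at full choke (joint above 51 mm), the primer is back up (below 1.5 mm), and the throttle is within 6 mm of where it was set (value of joint choke above 0.051 m and distance of throttle_ball from where it was at the start of the episode below 0.006 m and value of joint primer below 0.0015 m and velocity of joint choke between -0.005 and 0.005 m/s); the robot touches nothing.
It fails at once if the throttle lever is shifted by more than 6 mm (distance of throttle_ball from where it was at the start of the episode above 0.006 m).
It fails at once if the choke paddle is pinched or forced (more than 30 N between the fingers and the lever) (contact force between the fingers and choke above 30 N).
It fails at once if one of the loose things on or around the engine is lifted or moved by more than 15 mm (distance of any of cap, socket, plugbox, wrench, screwdriver, spray, jar from where it was at the start of the episode above 0.015 m).
It also fails if it takes over 45 s, if anything falls off the work surface, if the arm or the gripper's body presses on something with over 40 N, if the wrist force passes 120 N, or if a joint passes its speed limit or range.

## Working session

There is one attempt and no reset: what is moved stays moved. The work goes in short steps, Python scripts to look and compute and a shell command to move; the robot and the scene stay as the last step left them, time stands still between calls to the robot, and variables do not carry over. Pictures are saved under pics/ and viewed, at most 10 in all, crops included, and the job is handed in when it is done.

```bash
mkdir -p pics; python3 - <<'E'
from plant import r
import cv2,numpy as np
np.set_printoptions(precision=4,suppress=True)
for n in("scene","top"):
    cv2.imwrite(f"pics/{n}0.png",cv2.cvtColor(r.capture(n),cv2.COLOR_RGB2BGR)); print(n,r.camera_model(n))
s=r.observe(); print({k:s[k] for k in("time","tcp_pos","orientation","force","finger_gap")})
E
```

```text
scene {'fov_y': 54.30145501349309, 'cx': 326.7497876560559, 'cy': 235.7815233486241, 'k1': -0.009840217487939708, 'extrinsics': array([[ 0.9978, -0.0661,  0.0006, -0.5275],
       [-0.0432, -0.6599, -0.7501,  0.1486],
       [ 0.0499,  0.7484, -0.6613,  1.1442],
       [ 0.    ,  0.    ,  0.    ,  1.    ]])}
top {'fov_y': 46.538207212857884, 'cx': 314.50103481127417, 'cy': 230.8962588569586, 'k1': -0.1652179013477126, 'extrinsics': array([[-0.0255, -0.9997,  0.0038,  0.0183],
       [-0.98  ,  0.0242, -0.1974,  0.5499],
       [ 0.1972, -0.0087, -0.9803,  1.1198],
       [ 0.    ,  0.    ,  0.    ,  1.    ]])}
{'time': 0.1, 'tcp_pos': array([0.1708, 0.4959, 0.2303]), 'orientation': array([-0.5186, -3.0979,  0.0031]), 'force': array([ 0.9553, -0.1467,  1.151 ]), 'finger_gap': 0.0853943067415307}
```

View pics/scene0.png

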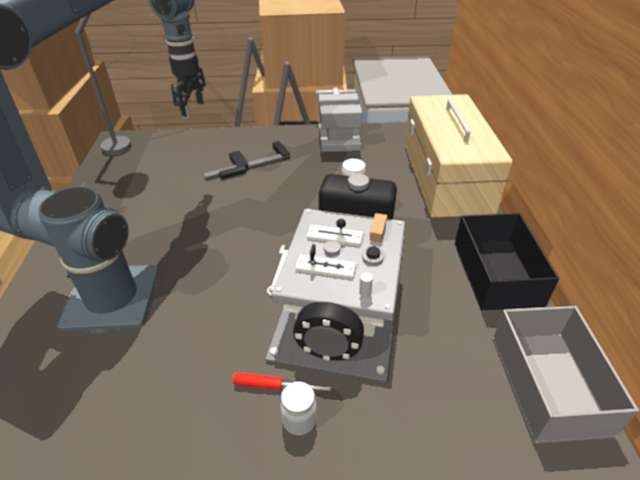

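View pics/top0.png

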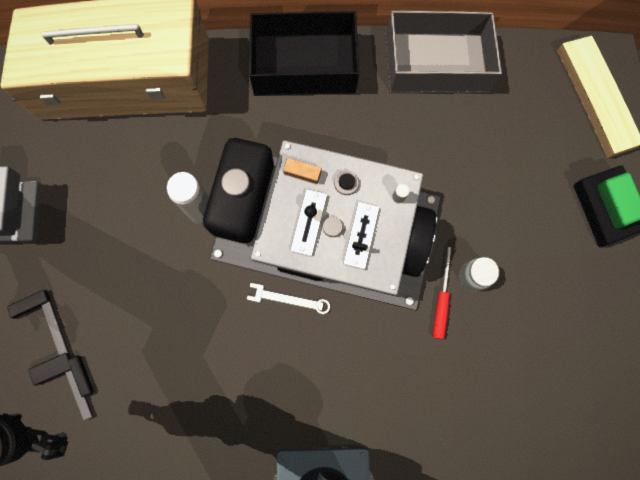

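The top view shows the choke paddle near (360,247) on the -y side, throttle ball (311,211), primer (346,182), cap (333,226), socket (402,192) and box (302,170). I'll enlarge both views to pick exact pixels.

```bash
python3 - <<'E'
import cv2
a=cv2.imread("pics/top0.png")[130:310,240:450]; cv2.imwrite("pics/topc.png",cv2.resize(a,None,fx=3.3,fy=3.3,interpolation=cv2.INTER_CUBIC))
a=cv2.imread("pics/scene0.png")[200:320,260:420]; cv2.imwrite("pics/scenec.png",cv2.resize(a,None,fx=5,fy=5,interpolation=cv2.INTER_CUBIC))
E
```

```text
(no output)
```

View pics/topc.png

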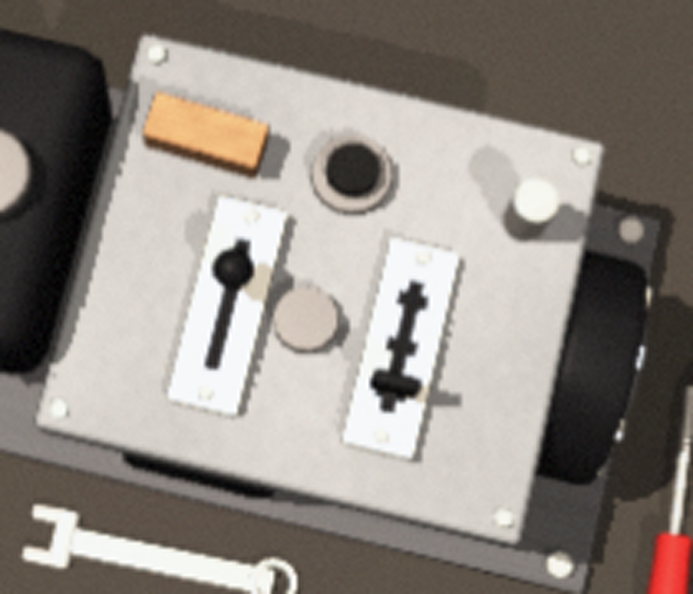

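View pics/scenec.png

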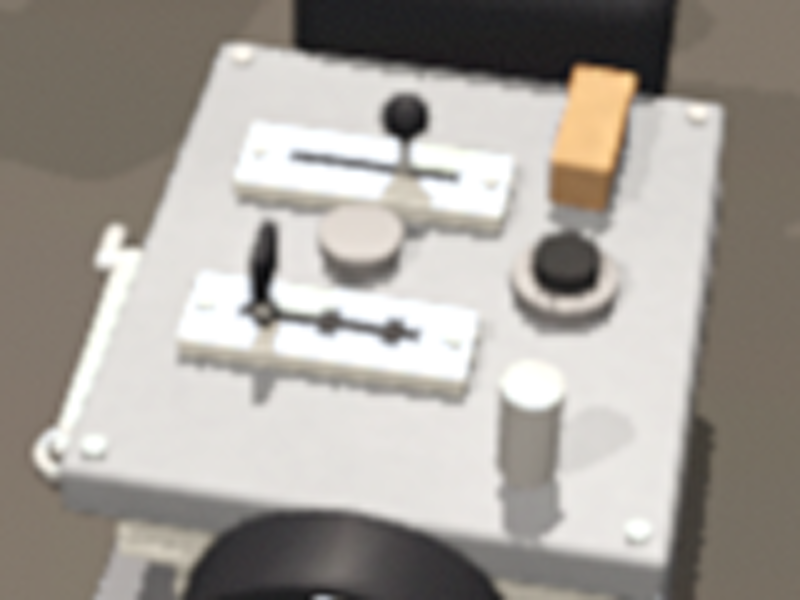

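```bash
cat > h.py <<'E'
from plant import r
import cv2,numpy as np
from scipy.spatial.transform import Rotation as R
np.set_printoptions(precision=4,suppress=True)
def ray(n,uv):
    c=r.camera_model(n); f=240/np.tan(np.radians(c["fov_y"]/2)); k=[c["k1"],0,0,0]
    K=np.array([[f,0,c["cx"]],[0,f,c["cy"]],[0,0,1.]])
    p=cv2.undistortPoints(np.array([[uv]],float),K,np.array(k))[0,0]
    E=np.array(c["extrinsics"]); o=-E[:3,:3].T@E[:3,3]; d=E[:3,:3].T@np.r_[p,1]; return o,d/np.linalg.norm(d)
def tri(a,b):
    A=np.zeros((3,3));y=np.zeros(3);L=[ray("top",a),ray("scene",b)]
    for o,d in L: P=np.eye(3)-np.outer(d,d);A+=P;y+=P@o
    x=np.linalg.solve(A,y); return x,max(np.linalg.norm((np.eye(3)-np.outer(d,d))@(x-o)) for o,d in L)
T=lambda u,v:((u+.5)/3.3-.5+240,(v+.5)/3.3-.5+130)
S=lambda u,v:((u+.5)/5-.5+260,(v+.5)/5-.5+200)
def atz(n,uv,z): o,d=ray(n,uv); return o+d*(z-o[2])/d[2]
E
python3 - <<'E'
from h import *
for n,a,b in[("paddle",(395,382),(263,250)),("primer",(353,168),(567,248)),("ball",(233,266),(406,116)),("cap",(307,317),(362,230)),("sock",(536,200),(532,383)),
 ("FL",(147,37),(226,44)),("FR",(602,146),(722,104)),("NR",(517,543),(668,560)),("NL",(38,428),(64,480))]:
    print(n,*tri(T(*a),S(*b)),atz("top",T(*a),.15)[:2])
s=r.observe(); print(R.from_rotvec(s["orientation"]).as_matrix())
E
```

```text
paddle [ 0.4926 -0.0758  0.1976] 0.0003760905325476936 [ 0.5004 -0.0801]
primer [ 0.6244 -0.0587  0.1745] 0.000985342745133179 [ 0.6306 -0.0605]
ball [0.5614 0.0126 0.1937] 0.00029077003781908444 [0.5722 0.0126]
cap [ 0.538  -0.0294  0.1637] 0.0004215399152167452 [ 0.5404 -0.0301]
sock [ 0.5953 -0.1607  0.1989] 0.00022320847418383477 [ 0.6084 -0.1692]
FL [0.5681 0.0284 0.2804] 0.09653801268935086 [0.7166 0.0614]
FR [ 0.6191 -0.1738  0.3397] 0.034184088685041955 [ 0.6414 -0.2115]
NR [ 0.5298 -0.174   0.1129] 0.12333581003854166 [ 0.4046 -0.1469]
NL [ 0.4498  0.1355 -0.1403] 0.07520672168614088 [0.4785 0.128 ]
[[-0.9455  0.3257 -0.0009]
 [ 0.3257  0.9455 -0.0019]
 [ 0.0003 -0.0021 -1.    ]]
```

```bash
cat >> h.py <<'E'
yaw=-.271; C=np.array([.561,-.0415]); ex=np.array([np.cos(yaw),np.sin(yaw)]); ey=np.array([-ex[1],ex[0]])
def W(x,y,z): return np.r_[C+x*ex+y*ey,z]
def goto(p):
    s=r.observe(); M=R.from_rotvec(s["orientation"]).as_matrix()
    want=np.arctan2(ex[1],ex[0]); have=np.arctan2(-M[1,0],-M[0,0])
    print("t",s["time"],"tool mm",1000*M.T@(p-s["tcp_pos"]),"turn",-(want-have),"eng",[(s["tcp_pos"][:2]-C)@e for e in(ex,ey)],s["tcp_pos"][2],"F",s["force"])
E
python3 - <<'E'
from h import *
goto(W(-.105,-.052,.28)); goto(W(-.105,-.052,.182)); print(W(-.105,-.052,0))
print([(np.array(p)-C)@e*1000 for p in[(.4926,-.0758),(.6244,-.0587),(.5614,.0126),(.538,-.0294)] for e in(ex,ey)])
E
```

```text
t 0.1 tool mm [-442.3015 -439.3627  -48.9583] turn -0.06076436819820019 eng [np.float64(-0.5198229000998335), np.float64(0.41331096921637417)] 0.23025334769187594 F [ 0.9553 -0.1467  1.151 ]
t 0.1 tool mm [-442.3266 -439.1615   49.0415] turn -0.06076436819820019 eng [np.float64(-0.5198229000998335), np.float64(0.41331096921637417)] 0.23025334769187594 F [ 0.9553 -0.1467  1.151 ]
[ 0.4459 -0.0635  0.    ]
[np.float64(-56.721710883017344), np.float64(-51.358519395553074), np.float64(65.6904887816073), np.float64(0.39960434621390306), np.float64(-14.096902033349142), np.float64(52.2326272846978), np.float64(-25.399695107141966), np.float64(5.501407862013998)]
```

```bash
python3 -m jog '-15 -15 -45 0; -55 -55 -49 0; -97 -97 -49 0; -140 -140 -49 0; -182 -182 -49 0; -224 -224 -49 0; -266 -266 -49 -0.03; -308 -308 -49 -0.06; -350 -350 -49 -0.06; -392 -392 -49 -0.06' -1 40
python3 -m jog '-25 -25 0 0; -50 -47 0 0; -50 -47 0 0; -50 -47 0 0'
python3 -c "
from h import *
goto(W(-.105,-.052,.182))"
```

```text
time: 1.35
tcp_pos: [0.4143, -0.0038, 0.2799]
orientation: [-0.426, -3.112, -0.001]
force: [1.9, 0.1, 0.3]
finger_gap: -0.0001
gripper_force: 0.0
time: 1.85
tcp_pos: [0.449, -0.0603, 0.2799]
orientation: [-0.426, -3.111, -0.001]
force: [0.0, 0.6, 0.3]
finger_gap: -0.0003
gripper_force: 0.0
t 1.85 tool mm [ 1.9437 -3.9706 97.9098] turn -0.0009155161695330039 eng [np.float64(-0.10290054459233029), np.float64(-0.048070625241071814)] 0.2799082015522271 F [0.0487 0.6473 0.286 ]
```

```bash
python3 -m jog '2 -4 40 0; 2 -4 80 0; 2 -4 98 0; 2 -4 98 0; 2 -4 98 0'
python3 - <<'E'
from h import *
goto(W(-.0725,-.052,.182))
a=cv2.cvtColor(r.capture("top"),cv2.COLOR_RGB2BGR)[130:310,240:450];b=cv2.cvtColor(r.capture("scene"),cv2.COLOR_RGB2BGR)[180:300,250:390]
cv2.imwrite("pics/chk1.png",np.hstack([cv2.resize(a,(420,360),interpolation=2),cv2.resize(b,(380,360),interpolation=2)]))
E
```

```text
time: 2.48
tcp_pos: [0.4473, -0.0639, 0.1841]
orientation: [0.424, 3.11, -0.001]
force: [0.4, 0.2, -0.3]
finger_gap: 0.0
gripper_force: 0.0
t 2.475 tool mm [-30.9974   0.025    2.2048] turn -0.0002142058420477877 eng [np.float64(-0.10350359367449595), np.float64(-0.05201825939191115)] 0.18411548088880736 F [ 0.3848  0.1967 -0.2974]
```

View pics/chk1.png

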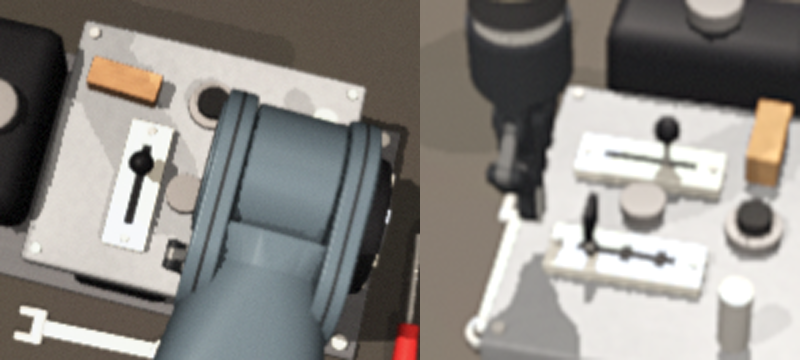

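The scene view shows the shut fingers standing clear, just behind the paddle (tip ~(530,215), paddle ~(590,215)). Approach and push gently.

```bash
python3 -m jog '-8 0 1 0; -16 0 1 0; -23 0 1 0; -27 0 1 0; -30 0 1 0; -33 0 1 0; -36 0 1 0; -39 0 1 0; -42 0 1 0; -45 0 1 0'
python3 -m jog '-3 0 0 0; -6 0 0 0; -9 0 0 0; -12 0 0 0; -15 0 0 0; -18 0 0 0; -20 0 0 0; -22 0 0 0'
python3 -c "
from h import *
goto(W(-.0165,-.052,.182))"
```

```text
time: 3.82
tcp_pos: [0.4882, -0.0755, 0.1812]
orientation: [-0.425, -3.109, -0.001]
force: [-4.6, 2.0, 2.2]
finger_gap: 0.0002
gripper_force: 2.6
time: 4.82
tcp_pos: [0.5098, -0.0816, 0.1813]
orientation: [-0.425, -3.11, -0.0]
force: [-6.1, 1.3, 4.3]
finger_gap: -0.0001
gripper_force: 3.0
t 4.825 tool mm [-22.0868   0.3514  -0.7516] turn -0.0007039093266212881 eng [np.float64(-0.03858909711233552), np.float64(-0.05233588027482089)] 0.18131181040604774 F [-6.067   1.3466  4.2657]
```

```bash
python3 -m jog '-3 0 0 0; -6 0 0 0; -9 0 0 0; -12 0 0 0; -14 0 0 0; -16 0 0 0; -17 0 0 0; -18 0 0 0; -18 0 0 0'
python3 - <<'E'
from h import *
goto(W(-.0165,-.052,.182))
b=cv2.cvtColor(r.capture("scene"),cv2.COLOR_RGB2BGR)[180:300,250:410]
cv2.imwrite("pics/chk2.png",cv2.resize(b,(800,600),interpolation=2))
E
```

```text
time: 5.95
tcp_pos: [0.5284, -0.0868, 0.1813]
orientation: [0.426, 3.113, -0.0]
force: [-0.5, -0.0, -0.4]
finger_gap: -0.0003
gripper_force: 0.0
t 5.95 tool mm [-2.7597  0.3847 -0.6929] turn -0.000817873913953604 eng [np.float64(-0.0192599572596117), np.float64(-0.05238249030419258)] 0.18130707293097637 F [-0.5088 -0.0113 -0.3929]
```

View pics/chk2.png

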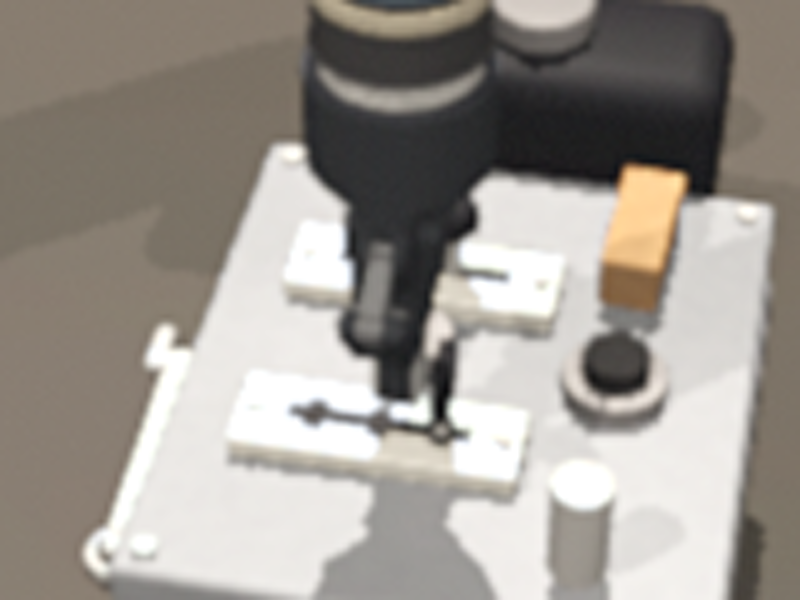

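The lever has snapped into the third notch (stem at (440,430)), clear of the finger with no force. Back off, lift, and go over the primer.

```bash
python3 -m jog '10 0 0 0; 10 0 -40 0; 10 0 -80 0; -10 10 -90 0; -50 40 -90 0; -83 52 -90 0; -83 52 -90 0; -83 52 -90 0; -83 52 -90 0'
python3 -c "
from h import *
goto(W(.065,0,.174))"
```

```text
time: 7.12
tcp_pos: [0.6214, -0.0591, 0.2724]
orientation: [0.426, 3.112, -0.0]
force: [0.6, 0.3, 0.6]
finger_gap: 0.0001
gripper_force: 0.0
t 7.125 tool mm [-2.0241  0.8259 98.4287] turn -0.0012006190126590544 eng [np.float64(0.06288412995837729), np.float64(-0.0008212936227277368)] 0.27242682220479736 F [0.5501 0.3229 0.6044]
```

```bash
python3 -m jog '-2 1 45 0; -2 1 80 0; -2 1 92 0; -2 1 95 0; -2 1 97 0; -2 1 99 0; -2 1 101 0; -2 1 103 0; -2 1 104 0; -2 1 105 0'
python3 -m jog '0 0 1 0; 0 0 2 0; 0 0 2 0'
python3 -c "
from h import *
goto(W(.065,0,.166))"
```

```text
time: 8.38
tcp_pos: [0.6254, -0.0588, 0.1673]
orientation: [0.425, 3.11, -0.0]
force: [2.2, -0.6, 5.4]
finger_gap: 0.0004
gripper_force: 2.6
time: 8.75
tcp_pos: [0.6255, -0.0588, 0.1661]
orientation: [0.425, 3.109, -0.0]
force: [1.8, -1.0, 8.1]
finger_gap: -0.0002
gripper_force: 3.7
t 8.75 tool mm [ 1.7432 -0.5975  0.0776] turn -0.0008249523812235426 eng [np.float64(0.06674339579059034), np.float64(0.0005960508804646623)] 0.16608363341578825 F [ 1.8316 -1.0496  8.1331]
```

Force is rising at about the expected bottom. I'll press a little further to meet the stop, then lift.

```bash
python3 -m jog '0 0 1 0; 0 0 2 0; 0 0 2 0'
```

```text
time: 9.12
tcp_pos: [0.6255, -0.0588, 0.166]
orientation: [0.425, 3.108, -0.001]
force: [-0.8, 0.7, 13.4]
finger_gap: 0.0002
gripper_force: 6.3
```

Bottomed: the force rose with no further travel. Lifting.

```bash
python3 -m jog '0 0 -10 0; 0 0 -40 0; 0 0 -90 0; 0 0 -115 0; 50 -20 -115 0; 100 -40 -115 0; 150 -60 -115 0; 190 -60 -115 0; 190 -60 -115 0; 190 -60 -115 0'
python3 - <<'E'
from h import *
goto(W(.065,0,.3))
a=cv2.cvtColor(r.capture("top"),cv2.COLOR_RGB2BGR)[130:310,240:450];b=cv2.cvtColor(r.capture("scene"),cv2.COLOR_RGB2BGR)[190:320,255:405]
cv2.imwrite("pics/chk3.png",np.hstack([cv2.resize(a,(400,343),interpolation=2),cv2.resize(b,(396,343),interpolation=2)]))
E
```

```text
time: 10.38
tcp_pos: [0.4253, -0.0653, 0.2765]
orientation: [-0.425, -3.111, -0.0]
force: [0.0, 0.1, -0.1]
finger_gap: -0.0
gripper_force: 0.0
t 10.375 tool mm [-189.3101   59.3818  -23.6844] turn -0.000775814151283416 eng [np.float64(-0.12438468785693438), np.float64(-0.05923195117162718)] 0.2765377381997401 F [ 0.0497  0.1253 -0.1105]
```

View pics/chk3.png

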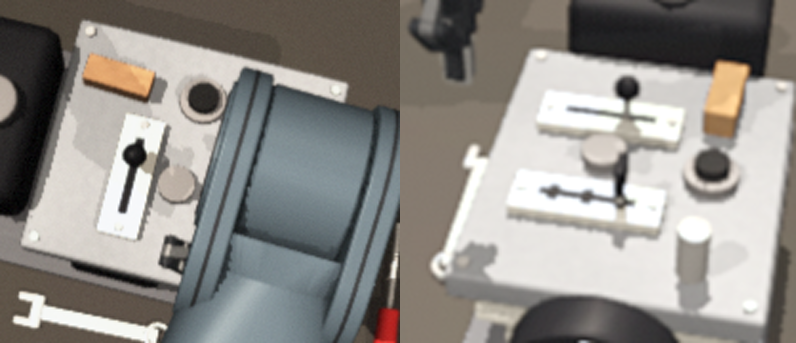

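The choke stands in the third notch (scene (620,200)), the primer is back up (712,165), and the throttle, cap, socket and box look unmoved. The arm is clear.

```bash
python3 -c "
from plant import r
print(r.close_job())"
```

```text
the job is handed in; nothing more can be done
None
```

The job is handed in: the choke is at full choke, the primer was pressed to its stop and came back up, and in the last picture the throttle and nearby loose things look unmoved; no verdict was returned.

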